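# Set a shaft up on V-blocks for a run-out check

## Task

Set the shaft up on the slotted iron bed for a run-out check: stand the two V-blocks in line over the slot, one either side of the dial gauge and spaced so that each carries the middle of one of the shaft's two bearing seats, then lower the shaft gently into them with its middle opposite the dial's plunger and its threaded end to the left as seen from the robot. Stand the angle plate over the slot beyond the shaft's plain right-hand end as its end stop, upright face square to that end and about 10 mm short of touching it, foot pointing away. Keep everything off the dial, which I will bring up afterwards, and leave the other things on the bench where they are.

Things in the scene. Friction and masses are not known exactly. Their poses are not given: they have to be found in the camera images.
- slot_mid (a point): fixed cast-iron bed on the bench, 420 mm long, 130 mm wide, flat ground top 45 mm above the bench, one straight slot 12 mm wide, 14 mm deep along its middle. Place and yaw vary. The point is the slot's middle, level with the bed's top; y runs along the slot to the robot's left, x across it away from the robot, z up
- plunger (a point): fixed dial gauge on a stand behind the bed: dial face up, 56 mm across, 20 mm thick, thin level plunger pointing across the slot towards the robot. The point is the plunger's tip, about 65 mm behind the slot's middle line, 85 mm above the bench; axes parallel to the bed's. Its place along the bed varies. Column (170 mm high) and stand lie 100 mm and more behind the tip
- vblock_a_mid (a point): one of a matched pair of steel V-blocks (either may go either side): 30 mm long along its groove, 56 wide, 42 high, 0.5 kg; 90 degree groove in its top, 32 mm wide, bottom 26 mm above the underside. Stands groove up on the bench; grip across the 30 mm. The point is its centre, 21 mm above its underside; x along the groove, z up
- vblock_b_mid (a point): the other V-block, the same as vblock_a in every way
- shaft_mid (a point): steel shaft, 240 mm, 0.8 kg, in a wooden cradle, axis 46 mm up; cradle's uprights are 60 to 80 mm from the middle. The point is its middle, on the axis; x to the threaded end. Grey body 30 mm thick to 45 mm either way (grip it), bright 20 mm bearing seats from 45 to 95 mm (middle 70), then ends: +x 15 mm thread, -x plain 17 mm. In the V-blocks on the bed its axis is 85 mm above the bench
- stop_leaf (a point): steel angle plate, 0.4 kg: upright leaf 12 mm thick, 50 wide, 60 high, with a foot 12 mm thick reaching 28 mm out from the back of the leaf. Stands on its foot on the bench; grip the leaf across its 50 mm width. The point is the leaf's centre, 30 mm above the underside; x points out of the upright face, away from the foot; y along the width; z up
- spare_bearing: ball bearing, 52 mm across, 15 mm thick, flat on the bench among the things to be moved; not wanted, leave it. Origin: centre of its underside
- carton: blue and white carton, 70 x 85 x 50 mm, on the bench beyond the bed's right end; leave it. Origin: centre of its underside
- wrench: steel wrench 140 mm long, flat on the bench beyond the bed's left end; leave it. Origin: near its middle, on the underside
Not all that is in view belongs to the job. Leave any yellow look-alike of the part that bears plunger alone.

How it is judged (in metres and radians):
At the end, for the whole second after the job is handed in: V-blocks upright along the slot (12 mm), each within 11 mm of a seat's middle; shaft level in both, axis 81-89 mm up, middle within 12 mm of the plunger's line, thread left; angle plate upright over the slot (12 mm), face 0-22 mm from the right end; all square within 0.12 rad, released, at rest (((x of vblock_a_mid in the frame of shaft_mid between 0.059 and 0.081 m and x of vblock_a_mid in the frame of slot_mid between -0.012 and 0.012 m and height (world z) of vblock_a_mid between 0.062 and 0.07 m and angle between each of vblock_a_mid, vblock_b_mid's own z axis and vertical below 0.06 rad and angle between the x axis of each of vblock_a_mid, vblock_b_mid and the y axis of slot_mid, either way round below 0.12 rad and x of vblock_b_mid in the frame of shaft_mid between -0.081 and -0.059 m and x of vblock_b_mid in the frame of slot_mid between -0.012 and 0.012 m and height (world z) of vblock_b_mid between 0.062 and 0.07 m) or (x of vblock_a_mid in the frame of shaft_mid between -0.081 and -0.059 m and x of vblock_a_mid in the frame of slot_mid between -0.012 and 0.012 m and height (world z) of vblock_a_mid between 0.062 and 0.07 m and angle between each of vblock_a_mid, vblock_b_mid's own z axis and vertical below 0.06 rad and angle between the x axis of each of vblock_a_mid, vblock_b_mid and the y axis of slot_mid, either way round below 0.12 rad and x of vblock_b_mid in the frame of shaft_mid between 0.059 and 0.081 m and x of vblock_b_mid in the frame of slot_mid between -0.012 and 0.012 m and height (world z) of vblock_b_mid between 0.062 and 0.07 m)) and y of shaft_mid in the frame of plunger between -0.012 and 0.012 m and x of shaft_mid in the frame of slot_mid between -0.012 and 0.012 m and height (world z) of shaft_mid between 0.081 and 0.089 m and angle between shaft_mid's own x axis and vertical between 1.53 and 1.61 rad and angle between the x axis of each of shaft_mid, stop_leaf and the y axis of slot_mid, either way round below 0.12 rad and x of stop_leaf in the frame of shaft_mid between -0.148 and -0.125 m and y of stop_leaf in the frame of slot_mid below -0.06 m and x of stop_leaf in the frame of slot_mid between -0.012 and 0.012 m and height (world z) of stop_leaf between 0.071 and 0.079 m and angle between stop_leaf's own z axis and vertical below 0.06 rad and x of shaft_mid in the frame of stop_leaf above 0 m and linear speed of each of vblock_a, vblock_b, shaft, stop below 0.01 m/s); the robot touches nothing.
It fails at once if the dial gauge is touched (more than 3 N) (contact force between dial and anything else above 3 N).
It fails at once if the shaft is dropped or swung onto the bed: faster than 0.45 m/s (a fall of 10 to 20 mm) close above it (horizontal distance between shaft_mid and slot_mid below 0.12 m and height (world z) of shaft_mid below 0.125 m and linear speed of shaft above 0.45 m/s).
It fails at once if another thing on the bench is moved by more than 20 mm (distance of any of spare_bearing, carton, wrench from where it was at the start of the episode above 0.02 m).
It also fails if it takes over 120 s, if anything falls off the work surface, if the arm or the gripper's body presses on something with over 40 N, if the wrist force passes 120 N, or if a joint passes its speed limit or range.

## Robot

A 6-joint arm with a two-finger parallel gripper is mounted at the origin on the work surface. World frame = base frame: x ahead of the robot, y to its left, z up, the work surface at z = 0. Lengths are in mm, angles in degrees, forces in N, time in s.
With the tool pointing down it reaches from about 375 to 900 mm from the base axis. Payload 3.1 kg.
Tool frame: the origin (TCP) lies midway between the tips of the shut fingers; the grasp point (between the pads) lies 19 mm behind it; z points along the fingers, y is the direction in which the jaws open and shut (so a half turn about z gives the same grasp; the last joint's range is limited). The gripper opens to 87 mm and grips with 3 to 60 N. Pads are 19 mm wide; open, the fingers measure 117 mm over their backs; the gripper's body (75 mm by 190 mm) begins 51 mm behind the grasp point.
Start: joints at [64.429, 30.224, 82.088, -0, 67.689, -10.227], TCP at [165.341, 602.71, 222.548] pointing down, gripper open.
Joint ranges: [-176.69, 176.69], [-43.24, 126.21], [12.49, 139.97], [-82, 262], [0, 151.66], [-163.58, 163.58]. Speed limits (degrees/s): [159.86, 159.86, 180, 180, 180, 180].

## Interface

Orientations are given as a 3x3 rotation matrix whose columns are the frame's x, y, z axes.
In Python, from station import manip, imaging, workorder gives the robot as it stands.
- The arm moves only by the tool move_arm, never from a script. Its argument "steps" is a list that holds one entry, the list of rows, each a list of 7 numbers: the shift along the world's x, y, z in cm, then the turn, a rotation vector about the world's x, y, z in rad, then the gripper's target within -1 to 1 (shut at 1, half-way at 0, fully open at -1). In form: [[[tx, ty, tz, rx, ry, rz, gripper], ...]]. A call has 1 to 8 rows; each row shifts and turns the pose as measured when the row begins; what a row does not reach is not made up. A row lasts 1/10 s, in which the tool goes at most 50 mm and 8.59 degrees, less where a joint would pass 70% of its speed; a pose out of reach is approached as far as the arm can. A call is refused whole if a number of a shift passes 5 or a number of a turn 0.15, either way. A call with a gripper value outside its range is refused whole. The fingers move at their own pace and stop on an object; "squeeze" is the grip in N (left out, the last holds). Time passes only in rows, so rows that do not move let the fingers close. It gives the time, the measured TCP pose, the force and the opening at its end, in the units of the state.
- manip.get_obs(): the state, without advancing time (a new reading comes with each control period).
- imaging.camera(name): name is "side" or "top" or "wrist"; returns a dict with "pixels" (480x640x3 uint8, red, green, blue), "K" (3x3 intrinsics, pixels), "cam_to_world" (4x4, takes a point from camera to world coordinates). Camera axes: x right, y down, z forward; pixel columns grow to the right and rows downward; lengths in mm; the calibration is good to about 2 mm. A picture is of the moment at which its call begins. There is no depth.
- workorder.close_job(): hands the job in, once; it reports no verdict.
The state is a dict: "time": time; "joint_pos": joint angles; "dq": joint speeds; "tau": joint torques, N m; "tool_pos": TCP position; "orientation": TCP orientation; "wrist_force": force on the tool from outside, world axes, zero at the start; "wrist_torque": the same for the moment, N m; "finger_gap": finger opening in mm.
Only numpy, scipy, OpenCV 4.12 (cv2) and the standard library are available. Lean on these libraries where they do the work, as an engineer would, in place of code of your own. Each camera call takes 0.05 s, during which the arm holds its last target. There are 200 camera calls.

## Working session

There is one attempt and no reset: what is moved stays moved. The work goes in short steps, Python scripts to look and compute and a tool call to move; the robot and the scene stay as the last step left them, time stands still between calls to the robot, and variables do not carry over. Pictures are saved under pics/ and viewed, about 12 in all and at most 16, crops included, and the job is handed in when it is done.

Besides the shell and the picture viewer there is one more tool, called after "Emit:" as name(argument=value, ...), one argument or row to a line, values as JSON. move_arm: Moves the arm, as the interface text tells. Its arguments: {"type":"object","properties":{"steps":{"type":"array","items":{"type":"array","items":{"type":"array","items":{"type":"number"}}}},"squeeze":{"type":"number"}},"required":["steps"]}

```bash
mkdir -p pics; ls
cat > h.py <<'E'
import numpy as np, cv2
from station import manip, imaging, workorder
def snap(n,f):
    c=imaging.camera(n); cv2.imwrite(f'pics/{f}.png',c['pixels'][:,:,::-1]); np.savez(f'pics/{f}.npz',K=c['K'],T=c['cam_to_world']); return c
def load(f):
    d=np.load(f'pics/{f}.npz'); return dict(K=d['K'],cam_to_world=d['T'],pixels=cv2.imread(f'pics/{f}.png')[:,:,::-1])
def ray(c,u,v):
    T=np.array(c['cam_to_world']); d=T[:3,:3]@np.linalg.inv(c['K'])@[u,v,1]; return T[:3,3],d
def onz(c,u,v,z):
    o,d=ray(c,u,v); return (o+d*(z-o[2])/d[2]).round(1)
def proj(c,p):
    T=np.linalg.inv(c['cam_to_world']); q=c['K']@(T[:3,:3]@np.array(p)+T[:3,3]); return (q[:2]/q[2]).round(1)
E
python3 - <<'E'
from h import *
for n in ['top','side']:
    c=snap(n,n+'0'); print(n,np.round(c['cam_to_world'],2).tolist(),np.round(c['K'],0).tolist())
print(manip.get_obs())
E
```

```text
pics
top [[0.0, -0.98, 0.18, 368.15], [-1.0, -0.0, -0.0, 78.65], [0.0, -0.18, -0.98, 1199.41], [0.0, 0.0, 0.0, 1.0]] [[555.0, 0.0, 324.0], [0.0, 555.0, 232.0], [0.0, 0.0, 1.0]]
side [[-0.99, -0.09, 0.13, 422.13], [-0.16, 0.59, -0.79, 897.38], [-0.0, -0.8, -0.6, 723.02], [0.0, 0.0, 0.0, 1.0]] [[487.0, 0.0, 318.0], [0.0, 487.0, 242.0], [0.0, 0.0, 1.0]]
{'time': 0.1, 'joint_pos': array([ 6.44290974e+01,  3.02728483e+01,  8.21509703e+01, -1.03342556e-03,
        6.76893244e+01, -1.02283410e+01]), 'dq': array([ 0.01474899, -0.05740193, -0.18179688,  0.04887713, -0.00960527,
       -0.02454159]), 'tau': array([-1.59513197e-04, -4.40982163e+01, -1.77149999e+01,  6.34869095e-02,
        5.33777545e-02, -5.93767527e-05]), 'tool_pos': array([165.05899524, 602.10842198, 221.66728667]), 'orientation': array([[-9.64362813e-01,  2.64582054e-01, -8.37290013e-04],
       [ 2.64583167e-01,  9.64361213e-01, -1.78849836e-03],
       [ 3.34245444e-04, -1.94629415e-03, -9.99998050e-01]]), 'wrist_force': array([0.28949787, 0.79025636, 0.19614555]), 'wrist_torque': array([0.01240655, 0.01328384, 0.00776538]), 'finger_gap': 87.17729609275897}
```

View pics/top0.png

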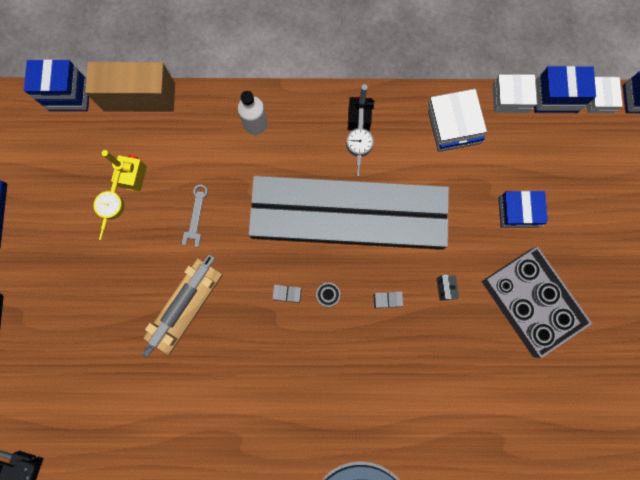

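View pics/side0.png

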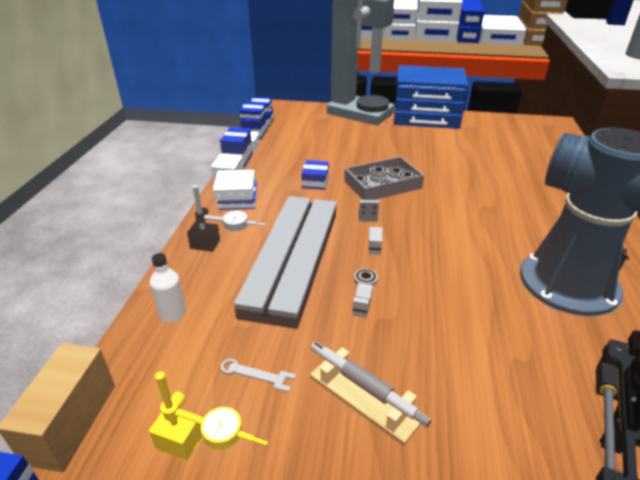

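The top view shows the bed (250–448, 178–247), the dial tip near (358,173), V-blocks near (287,293) and (388,299), the bearing at (328,294), the angle plate at (447,287), and the shaft around (182,305). The yellow look-alike dial is at (108,205). I'll enlarge these next.

Run:
```python
from h import *
t=cv2.imread('pics/top0.png')
a=cv2.resize(t[250:362,130:230],None,fx=4,fy=4,interpolation=3)   #448x400
b=cv2.resize(t[268:318,265:345],None,fx=4,fy=4,interpolation=3)  #200x320
d=cv2.resize(t[268:318,372:462],None,fx=4,fy=4,interpolation=3)  #200x360
im=np.zeros((448,800,3),np.uint8); im[:,:400]=a; im[:200,410:730]=b; im[210:410,410:770]=d
cv2.imwrite('pics/crop0.png',im)
c=load('top0')
for n,u,v,z in [('va',287,293,42),('vb',388,299,42),('brg',328,294,15),('leaf',447,287,60),('shaft+',209,259,46),('shaft-',148,353,46),('tip',358.5,174,85),('slotL',251,205.5,45),('slotR',447.5,216,45)]: print(n,onz(c,u,v,z))
```

```text
va [450.2 150.2  42. ]
vb [438.2 -59.4  42. ]
brg [450.1  64.7  15. ]
leaf [ 461.9 -178.8   60. ]
shaft+ [520.4 314.   46. ]
shaft- [328.  430.2  46. ]
tip [694.1   2.2  85. ]
slotL [635.6 229.3  45. ]
slotR [ 613.9 -189.    45. ]
```

View pics/crop0.png

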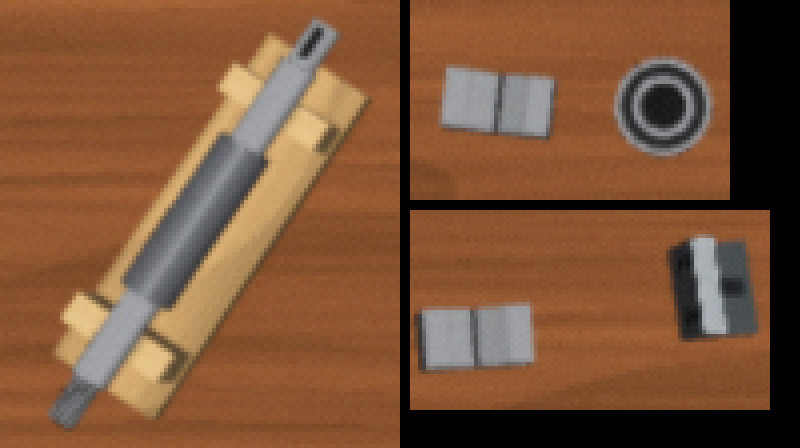

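Block grooves run along world x. The shaft's far end has a keyway and is plain; its near-left end is ribbed, so that is the thread. The plate's holed face looks left (+y), with the foot to the right. I'll refine the slot and plunger while heading for block A.

Emit:
move_arm(
  steps=[
    [[2.4, -3.8, 0, 0, 0, -0.115, -1], [2.4, -3.8, 0, 0, 0, -0.115, -1], [2.4, -3.8, 0, 0, 0, -0.115, -1], [2.4, -3.8, 0, 0, 0, -0.115, -1], [2.4, -3.8, 0, 0, 0, -0.115, -1], [2.4, -3.8, 0, 0, 0, -0.115, -1], [2.4, -3.8, 0, 0, 0, -0.115, -1], [2.4, -3.8, 0, 0, 0, -0.115, -1]],
  ],
)

```text
time: 0.9
tool_pos: [357.4, 291.0, 218.7]
orientation: [[-0.351, 0.937, -0.002], [0.937, 0.351, -0.0], [0.001, -0.002, -1.0]]
wrist_force: [0.9, 0.3, 0.2]
finger_gap: 87.2
```

Run:
```python
from h import *
c=load('top0'); g=cv2.cvtColor(c['pixels'],cv2.COLOR_RGB2GRAY).astype(float)
# slot centre per column
P=[]
for u in range(258,442,4):
    w=255-g[200:223,u]; w=np.clip(w-170,0,None); 
    if w.sum()>0: P.append(onz(c,u,200+(w*np.arange(23)).sum()/w.sum(),45)[:2])
P=np.array(P); k=np.polyfit(P[:,1],P[:,0],1); print('slot x=',k,'res',np.std(P[:,0]-np.polyval(k,P[:,1])))
# bed ends along rows near the slot on top faces
for v in (195,200,220,226): 
    r=g[v]; d=np.abs(np.diff(cv2.GaussianBlur(g,(3,3),0)[v])); L=240+np.argmax(d[240:262]); R=438+np.argmax(d[438:460]); print(v,L,R,onz(c,L+.5,v,45)[:2],onz(c,R+.5,v,45)[:2])
print(g[166:182,354:363].astype(int))
```

```text
slot x= [5.44565246e-02 6.24378538e+02] res 0.14314601543177013
195 251 447 [658.6 228.8] [ 659.8 -190.7]
200 251 447 [647.6 228.5] [ 648.8 -190.3]
220 249 447 [604.  231.7] [ 605.2 -188.6]
226 248 447 [591.1 233.4] [ 592.2 -188.1]
[[102 100 102 103 140 125 104 104 106]
 [104 106 104 109 148 129 111 100 106]
 [106 106 105 114 146 125 107 105 108]
 [107 108 109 123 149 122 107 108 109]
 [108 107 107 128 151 121 109 108 109]
 [107 110 111 133 153 119 108 111 109]
 [100 102 109 133 155 119 108 105 106]
 [101 101 105 139 155 118 106 105 103]
 [ 98  94  94 145 162 121 105  97 100]
 [105  99  92 134 144 121 103 103 100]
 [ 94  94  94  92  93  93  97  93  94]
 [ 86  85  87  87  86  88  88  87  89]
 [ 86  87  87  85  85  84  86  91  84]
 [ 87  87  92  88  88  87  89  91  90]
 [ 97  98  94  93  94  96  92  94  94]
 [130 128 126 119 122 122 114 115 112]]
```

Emit:
move_arm(
  steps=[
    [[2.3, -3.5, -1, 0, 0, -0.11, -1], [2.3, -3.5, -1, 0, 0, -0.11, -1], [2.3, -3.5, -1, 0, 0, -0.11, -1], [2.3, -3.5, -1, 0, 0, -0.11, -1], [0, 0, 0, 0, 0, 0, -1]],
  ],
)

```text
time: 1.4
tool_pos: [455.9, 140.7, 177.5]
orientation: [[0.109, 0.994, 0.002], [0.994, -0.109, 0.0], [0.0, 0.002, -1.0]]
wrist_force: [-0.3, -0.5, -0.3]
finger_gap: 86.9
```

Run:
```python
from h import *
c=snap('wrist','w1'); print(np.round(c['cam_to_world'],2).tolist(),c['K'].tolist()); o=manip.get_obs(); print(o['tool_pos'],o['time'])
print(proj(c,[450,150,42]),proj(c,o['tool_pos']))
```

```text
[[0.99, -0.11, -0.03, 463.82], [-0.11, -0.95, -0.28, 217.38], [0.0, 0.28, -0.96, 339.96], [0.0, 0.0, 0.0, 1.0]] [[348.1782861908364, 0.0, 318.665437239212], [0.0, 348.1782861908364, 243.356978117034], [0.0, 0.0, 1.0]]
[454.03578628 142.24042492 177.64937809] 1.45
[310.3 222.5] [314.6 296.4]
```

View pics/w1.png

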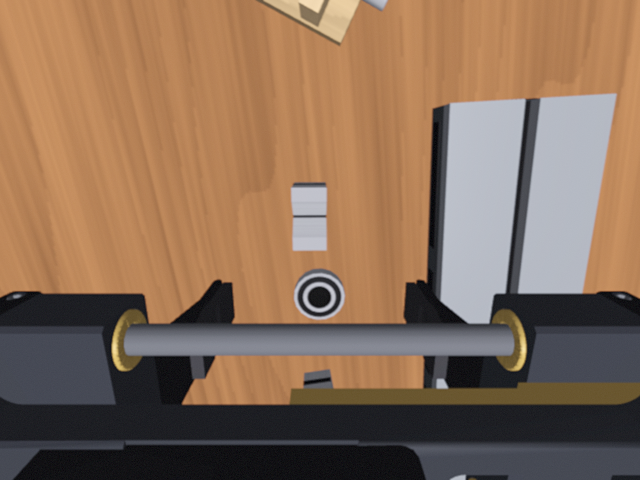

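The wrist view shows block A at (292–327, 187–249), aligned with the jaws. The bearing is at (319,294).

Run:
```python
from h import *
c=load('w1')
for p in [(292,187),(327,187),(328,249.5),(293,249.5),(309.7,218)]: print(onz(c,*p,42))
print(onz(c,319,294,15))
k=load('top0'); print(onz(k,358,175.6,85))
```

```text
[438.1 182.5  42. ]
[467.7 179.2  42. ]
[462.9 123.7  42. ]
[431.7 127.1  42. ]
[449.9 154.1  42. ]
[448.9  69.   15. ]
[690.7   3.3  85. ]
```

Emit:
move_arm(
  steps=[
    [[-0.4, 1.0, -4, 0, 0, 0, -1], [0, 0, -4.5, 0, 0, 0, -1], [0, 0, -4.5, 0, 0, 0, -1], [0, 0, -2, 0, 0, 0, -1], [0, 0, 0, 0, 0, 0, -1]],
  ],
)

```text
time: 1.95
tool_pos: [449.7, 156.3, 25.7]
orientation: [[0.1, 0.995, 0.007], [0.995, -0.1, 0.003], [0.004, 0.006, -1.0]]
wrist_force: [0.0, 0.4, 0.4]
finger_gap: 87.0
```

Emit:
move_arm(
  steps=[
    [[0, -0.4, -1.2, 0, 0, 0, -1], [0, 0, -0.7, 0, 0, 0, -1], [0, 0, 0, 0, 0, 0, 0.5], [0, 0, 0, 0, 0, 0, 1], [0, 0, 0, 0, 0, 0, 1], [0, 0, 0, 0, 0, 0, 1], [0, 0, 0, 0, 0, 0, 1], [0, 0, 0, 0, 0, 0, 1]],
  ],
  squeeze=40,
)

```text
time: 2.75
tool_pos: [451.0, 156.0, 11.7]
orientation: [[0.093, 0.996, 0.014], [0.996, -0.093, 0.004], [0.005, 0.014, -1.0]]
wrist_force: [-0.2, -0.6, -0.3]
finger_gap: 47.0
```

Emit:
move_arm(
  steps=[
    [[0, -0.4, -0.6, 0, 0, 0, 0.3], [0, 0, 0, 0, 0, 0, 0.8], [0, 0, 0, 0, 0, 0, 1], [0, 0, 0, 0, 0, 0, 1], [0, 0, 0, 0, 0, 0, 1]],
  ],
)

```text
time: 3.25
tool_pos: [450.5, 151.7, 5.5]
orientation: [[0.094, 0.995, 0.013], [0.996, -0.094, 0.005], [0.006, 0.012, -1.0]]
wrist_force: [-0.5, 0.8, 1.7]
finger_gap: 29.6
```

Emit:
move_arm(
  steps=[
    [[0, 0, 3, 0, 0, 0, 1], [0, 0, 4, 0, 0, 0.145, 1], [0, 0, 3, 0, 0, 0.145, 1], [1, -0.5, 1, 0, 0, 0.145, 1], [2, -1, 0, 0, 0, 0.145, 1], [2, -1, 0, 0, 0, 0.145, 1], [2, -1, 0, 0, 0, 0.145, 1], [2, -1, 0, 0, 0, 0.145, 1]],
  ],
)

```text
time: 4.05
tool_pos: [530.3, 105.3, 112.2]
orientation: [[-0.816, 0.578, -0.014], [0.578, 0.816, -0.004], [0.009, -0.011, -1.0]]
wrist_force: [-0.4, 0.1, -5.9]
finger_gap: 30.0
```

Emit:
move_arm(
  steps=[
    [[2, -0.7, 0, 0, 0, 0.145, 1], [2, -0.7, 0, 0, 0, 0.145, 1], [2, -0.7, 0, 0, 0, 0.145, 1], [0, 0, 0, 0, 0, 0, 1]],
  ],
)

```text
time: 4.45
tool_pos: [591.3, 81.0, 106.4]
orientation: [[-0.986, 0.165, -0.018], [0.165, 0.986, -0.012], [0.016, -0.015, -1.0]]
wrist_force: [0.3, 0.1, -5.1]
finger_gap: 29.7
```

Run:
```python
from h import *
c=snap('wrist','w2'); o=manip.get_obs(); print(o['tool_pos'],o['orientation'].round(3).tolist(),o['finger_gap'])
for p in [[628.6,76.7,45],[621,-63,45],[690.7,3.3,85],[624.4,0,45]]: print(p,proj(c,p))
```

```text
[588.35683309  81.69592666 105.76929043] [[-0.986, 0.167, -0.024], [0.167, 0.986, -0.011], [0.021, -0.015, -1.0]] 29.638346819199366
[628.6, 76.7, 45] [323.  311.4]
[621, -63, 45] [131.6 329.6]
[690.7, 3.3, 85] [228.  440.2]
[624.4, 0, 45] [216.8 321.5]
```

View pics/w2.png

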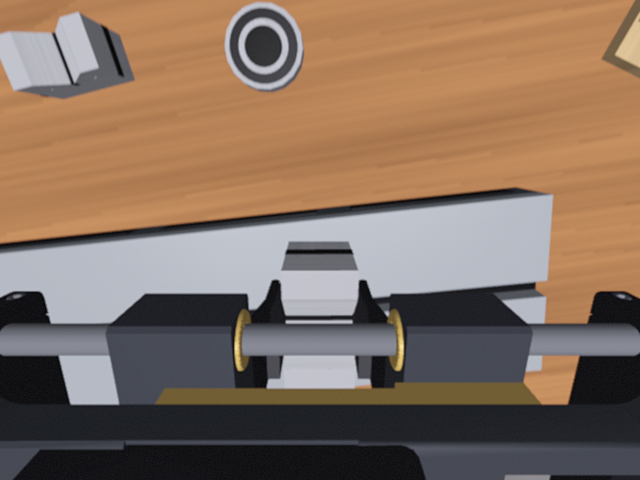

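The wrist view shows block A held square with its groove up, and the slot's left part at (385,302)–(545,290). I'll check the slot line from this view.

Run:
```python
from h import *
c=load('w2'); g=cv2.cvtColor(c['pixels'],cv2.COLOR_RGB2GRAY).astype(int)
for u in (430,460,490,520):
    col=g[275:318,u]; i=np.where(col<90)[0]+275; q=onz(c,u,i.mean(),45); print(u,i.min(),i.max(),q,'top-cam slot x',624.4+.0545*q[1])
print(onz(c,264,46,15))
```

```text
430 293 317 [635.6 151.6  45. ] top-cam slot x 632.6622
460 290 317 [637.8 172.4  45. ] top-cam slot x 633.7958
490 287 317 [639.9 193.   45. ] top-cam slot x 634.9185
520 284 296 [634.1 213.6  45. ] top-cam slot x 636.0412
[448.1  66.8  15. ]
```

Emit:
move_arm(
  steps=[
    [[2, -0.3, 0, 0.011, -0.024, 0.06, 1], [1.9, -0.2, -1, 0, 0, 0.05, 1], [0, 0, -1.5, 0, 0, 0, 1], [0, 0, -1, 0, 0, 0, 1], [0, 0, 0, 0, 0, 0, 1]],
  ],
)

```text
time: 5.0
tool_pos: [616.0, 78.5, 62.9]
orientation: [[-0.998, 0.062, -0.021], [0.062, 0.998, 0.001], [0.021, -0.0, -1.0]]
wrist_force: [-0.6, -0.0, -5.4]
finger_gap: 29.9
```

Emit:
move_arm(
  steps=[
    [[1.2, -0.15, 0, 0, -0.022, 0, 1], [0, 0, 0, 0, 0, 0, 1], [0, 0, 0, 0, 0, 0, 1]],
  ],
)

```text
time: 5.3
tool_pos: [625.7, 77.7, 62.0]
orientation: [[-0.998, 0.062, -0.002], [0.062, 0.998, 0.001], [0.002, 0.001, -1.0]]
wrist_force: [-1.2, 0.2, -6.3]
finger_gap: 29.8
```

Emit:
move_arm(
  steps=[
    [[0.15, 0, -0.6, 0, 0, 0, 1], [0, 0, -0.3, 0, 0, 0, 1], [0, 0, -0.1, 0, 0, 0, 1], [0, 0, 0, 0, 0, 0, 1]],
  ],
)

```text
time: 5.7
tool_pos: [627.9, 77.8, 52.6]
orientation: [[-0.998, 0.063, 0.0], [0.063, 0.998, 0.001], [-0.0, 0.001, -1.0]]
wrist_force: [0.3, -0.2, -5.9]
finger_gap: 29.5
```

Emit:
move_arm(
  steps=[
    [[0, 0, -0.15, 0, 0, 0, 1], [0, 0, -0.1, 0, 0, 0, 1], [0, 0, 0, 0, 0, 0, 1]],
  ],
)

```text
time: 6.0
tool_pos: [628.2, 77.8, 50.8]
orientation: [[-0.998, 0.063, 0.001], [0.063, 0.998, 0.001], [-0.001, 0.001, -1.0]]
wrist_force: [0.5, -0.2, -5.6]
finger_gap: 30.0
```

Emit:
move_arm(
  steps=[
    [[0, 0, -0.1, 0, 0, 0, 1], [0, 0, -0.1, 0, 0, 0, 1], [0, 0, 0, 0, 0, 0, 1]],
  ],
)

```text
time: 6.3
tool_pos: [628.3, 77.8, 50.8]
orientation: [[-0.998, 0.063, 0.001], [0.063, 0.998, 0.001], [-0.001, 0.001, -1.0]]
wrist_force: [-0.2, 0.1, -4.4]
finger_gap: 29.6
```

Emit:
move_arm(
  steps=[
    [[0, 0, -0.25, 0, 0, 0, 1], [0, 0, 0, 0, 0, 0, 1]],
  ],
)

```text
time: 6.5
tool_pos: [628.7, 77.7, 50.9]
orientation: [[-0.998, 0.063, 0.003], [0.063, 0.998, 0.001], [-0.003, 0.001, -1.0]]
wrist_force: [0.5, 0.0, -6.4]
finger_gap: 29.6
```

Run:
```python
from h import *
o=manip.get_obs(); print(o['tool_pos'],o['wrist_force'],o['wrist_torque'],o['dq'])
```

```text
[628.72270954  77.70003999  50.91831771] [ 0.46720957  0.01633133 -6.39452501] [ 0.04978557 -0.07261587  0.00267806] [-0.10482621 -0.47034227 -0.23531057 -0.16815434  0.36462591  0.19132201]
```

Emit:
move_arm(
  steps=[
    [[0, 0, -0.4, 0, 0, 0, 1], [0, 0, -0.2, 0, 0, 0, 1]],
  ],
)

```text
time: 6.7
tool_pos: [629.1, 77.6, 50.4]
orientation: [[-0.998, 0.063, 0.004], [0.063, 0.998, 0.001], [-0.004, 0.001, -1.0]]
wrist_force: [-3.6, -0.6, 5.7]
finger_gap: 29.9
```

Emit:
move_arm(
  steps=[
    [[0, 0, 0, 0, 0, 0, 0], [0, 0, 0, 0, 0, 0, -0.5], [0, 0, 0, 0, 0, 0, -1], [0, 0, 0, 0, 0, 0, -1], [0, 0, 1, 0, 0, 0, -1], [0, 0, 4, 0, 0, 0, -1], [0, 0, 4, 0, 0, 0, -1], [-1, -1, 3, 0, 0, -0.14, -1]],
  ],
)

```text
time: 7.5
tool_pos: [619.4, 68.1, 169.5]
orientation: [[-0.979, 0.204, 0.001], [0.204, 0.979, 0.002], [-0.0, 0.002, -1.0]]
wrist_force: [-0.4, -0.3, -0.6]
finger_gap: 83.7
```

Emit:
move_arm(
  steps=[
    [[-2, -1.4, 0, 0, 0, -0.146, -1], [-2, -1.4, 0, 0, 0, -0.146, -1], [-2, -1.4, 0, 0, 0, -0.146, -1], [-2, -1.4, 0, 0, 0, -0.146, -1], [-2, -1.4, 0, 0, 0, -0.146, -1], [-2, -1.4, 0, 0, 0, -0.146, -1], [-2, -1.4, 0, 0, 0, -0.146, -1], [-2, -1.4, 0, 0, 0, -0.146, -1]],
  ],
)

```text
time: 8.3
tool_pos: [461.7, -47.5, 181.7]
orientation: [[-0.163, 0.986, 0.016], [0.986, 0.164, -0.02], [-0.023, 0.012, -1.0]]
wrist_force: [0.3, -0.5, 0.1]
finger_gap: 87.4
```

Emit:
move_arm(
  steps=[
    [[-1.6, -1.2, 0, 0, 0, -0.146, -1], [0, 0, 0, 0, 0, 0, -1], [0, 0, 0, 0, 0, 0, -1]],
  ],
)

```text
time: 8.6
tool_pos: [443.5, -60.9, 183.3]
orientation: [[-0.012, 1.0, 0.014], [1.0, 0.013, -0.023], [-0.023, 0.013, -1.0]]
wrist_force: [0.4, 0.4, -0.4]
finger_gap: 87.2
```

Run:
```python
from h import *
c=snap('wrist','w3'); o=manip.get_obs(); print(o['tool_pos'],o['orientation'].round(3).tolist(),o['finger_gap'])
b=proj(c,[438,-58,42]); print(b,proj(c,[450,67,15]))
hsv=cv2.cvtColor(c['pixels'],cv2.COLOR_RGB2HSV); m=((hsv[...,1]<45)&(hsv[...,2]>120)).astype(np.uint8)
u,v=b.astype(int); r=np.zeros_like(m); r[v-50:v+50,u-45:u+45]=1; m=cv2.morphologyEx(m*r,cv2.MORPH_CLOSE,np.ones((5,5)))
k=max(cv2.findContours(m,0,2)[0],key=cv2.contourArea); q=cv2.minAreaRect(k); P=np.array([onz(c,*p,42) for p in cv2.boxPoints(q)]); print(q,P.tolist(),P.mean(0))
```

```text
[443.61468221 -60.77970424 183.20758729] [[-0.013, 1.0, 0.013], [1.0, 0.013, -0.023], [-0.023, 0.013, -1.0]] 87.19837024597952
[310.3 223.6] [325.4  74.8]
((309.2044982910156, 224.0897979736328), (62.62177658081055, 34.45695495605469), 87.1375961303711) [[420.6, -31.3, 42.0], [450.5, -29.5, 42.0], [454.4, -87.1, 42.0], [422.8, -89.1, 42.0]] [437.075 -59.25   42.   ]
```

View pics/w3.png

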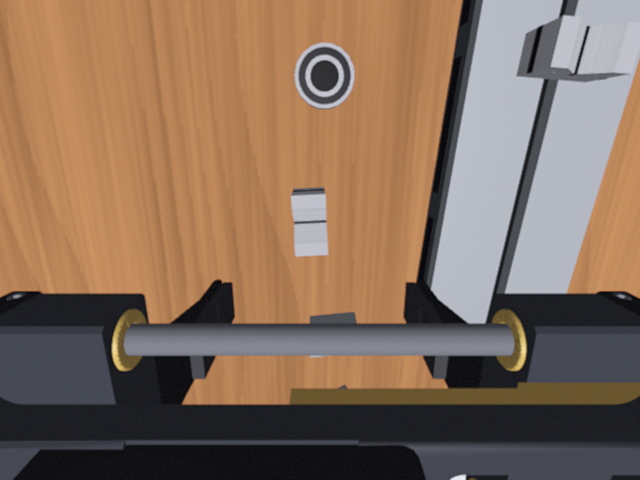

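Block B shows at (309,224) and gives (437,-59). Block A stands over the slot at the upper right.

Emit:
move_arm(
  steps=[
    [[-0.6, 0.2, -3, 0.023, 0.013, 0.035, -1], [0, 0, -4.5, 0, 0, 0, -1], [0, 0, -4, 0, 0, 0, -1], [0, 0, -2, 0, 0, 0, -1], [0, 0, 0, 0, 0, 0, -1], [0, 0, 0, 0, 0, 0, -1]],
  ],
)

```text
time: 9.25
tool_pos: [448.2, -58.5, 46.1]
orientation: [[-0.065, 0.998, 0.017], [0.998, 0.065, -0.005], [-0.006, 0.017, -1.0]]
wrist_force: [-0.5, -0.6, 0.0]
finger_gap: 86.9
```

Emit:
move_arm(
  steps=[
    [[-1.1, 0, -1.5, 0, 0.017, 0, -1], [0, 0, -1.3, 0, 0, 0, -1], [-0.1, 0, -0.6, 0, 0, 0, -0.5], [0, 0, 0, 0, 0, 0, 0], [0, 0, 0, 0, 0, 0, 0], [0, 0, 0, 0, 0, 0, 0]],
  ],
)

```text
time: 9.85
tool_pos: [443.4, -59.6, 17.2]
orientation: [[-0.071, 0.997, 0.015], [0.997, 0.071, -0.011], [-0.012, 0.014, -1.0]]
wrist_force: [-0.7, 0.0, -0.0]
finger_gap: 62.9
```

Emit:
move_arm(
  steps=[
    [[-0.6, 0.05, -0.9, 0.011, 0.014, -0.02, 0.1], [0, 0, -0.3, 0, 0, 0, 0.1], [0, 0, 0, 0, 0, 0, 0.1]],
  ],
)

```text
time: 10.15
tool_pos: [437.9, -59.5, 5.5]
orientation: [[-0.049, 0.999, 0.003], [0.999, 0.049, 0.0], [-0.0, 0.003, -1.0]]
wrist_force: [0.3, -0.7, 0.2]
finger_gap: 42.0
```

Emit:
move_arm(
  steps=[
    [[0, 0, 0, 0, 0, 0, 0.6], [0, 0, 0, 0, 0, 0, 1], [0, 0, 0, 0, 0, 0, 1], [0, 0, 0, 0, 0, 0, 1], [0, 0, 3, 0, 0, 0, 1], [0, 0, 4, 0, 0, 0.14, 1], [0, 0, 3, 0, 0, 0.14, 1], [1, 0, 1, 0, 0, 0.14, 1]],
  ],
)

```text
time: 10.95
tool_pos: [442.1, -57.5, 114.8]
orientation: [[-0.465, 0.885, -0.014], [0.885, 0.465, 0.002], [0.008, -0.011, -1.0]]
wrist_force: [0.6, -0.4, -4.6]
finger_gap: 29.7
```

Emit:
move_arm(
  steps=[
    [[2.2, -0.1, 0, 0, 0, 0.13, 1], [2.2, -0.1, 0, 0, 0, 0.13, 1], [2.2, -0.1, 0, 0, 0, 0.13, 1], [2.2, -0.1, 0, 0, 0, 0.13, 1], [2.2, -0.1, 0, 0, 0, 0.13, 1], [2.2, 0, 0, 0, 0, 0.13, 1], [2.2, 0, 0, 0, 0, 0.13, 1], [0, 0, 0, 0, 0, 0, 1]],
  ],
)

```text
time: 11.75
tool_pos: [595.9, -59.8, 112.4]
orientation: [[-0.991, 0.135, -0.019], [0.135, 0.991, -0.011], [0.017, -0.013, -1.0]]
wrist_force: [-0.5, -0.0, -3.9]
finger_gap: 29.6
```

Emit:
move_arm(
  steps=[
    [[2.4, -0.3, 0, 0.011, -0.02, 0.08, 1], [0, 0, -1.5, 0, 0, 0, 1], [0, 0, -1.5, 0, 0, 0, 1], [0, 0, 0, 0, 0, 0, 1]],
  ],
)

```text
time: 12.15
tool_pos: [614.3, -61.0, 77.1]
orientation: [[-0.998, 0.058, -0.01], [0.058, 0.998, 0.003], [0.01, 0.002, -1.0]]
wrist_force: [-1.3, 0.0, -3.6]
finger_gap: 29.2
```

Emit:
move_arm(
  steps=[
    [[0.7, -0.2, -0.6, 0, -0.01, 0, 1], [0.1, 0, -0.7, 0, 0, 0, 1], [0, 0, 0, 0, 0, 0, 1]],
  ],
)

```text
time: 12.45
tool_pos: [620.0, -62.6, 62.3]
orientation: [[-0.998, 0.06, -0.004], [0.06, 0.998, 0.004], [0.004, 0.004, -1.0]]
wrist_force: [-1.5, -0.4, -3.9]
finger_gap: 29.7
```

Emit:
move_arm(
  steps=[
    [[0.1, 0, -0.6, 0, 0, 0, 1], [0, 0, -0.3, 0, 0, 0, 1], [0, 0, -0.2, 0, 0, 0, 1], [0, 0, -0.1, 0, 0, 0, 1]],
  ],
)

```text
time: 12.85
tool_pos: [621.7, -62.7, 50.3]
orientation: [[-0.998, 0.06, -0.002], [0.06, 0.998, 0.004], [0.003, 0.003, -1.0]]
wrist_force: [0.1, -0.2, -0.5]
finger_gap: 29.9
```

Emit:
move_arm(
  steps=[
    [[0, 0, 0, 0, 0, 0, 0], [0, 0, 0, 0, 0, 0, -0.5], [0, 0, 0, 0, 0, 0, -1], [0, 0, 0, 0, 0, 0, -1], [0, 0, 1, 0, 0, 0, -1], [0, 0, 4, 0, 0, 0, -1], [0, 0, 4, 0, 0, 0, -1], [-3, 3, 3, 0, 0, -0.05, -1]],
  ],
)

```text
time: 13.65
tool_pos: [597.0, -37.4, 173.2]
orientation: [[-0.993, 0.115, 0.003], [0.115, 0.993, 0.002], [-0.003, 0.002, -1.0]]
wrist_force: [0.9, 0.5, 0.9]
finger_gap: 83.2
```

Emit:
move_arm(
  steps=[
    [[-2, 4.7, 0.5, 0, 0, -0.05, -1], [-2, 4.7, 0.5, 0, 0, -0.05, -1], [-2, 4.7, 0, 0, 0, -0.05, -1], [-2, 4.7, 0, 0, 0, -0.05, -1], [-2, 4.7, 0, 0, 0, -0.05, -1], [-2, 4.7, 0, 0, 0, -0.05, -1], [-2, 4.7, 0, 0, 0, -0.05, -1], [-2, 4.7, 0, 0, 0, -0.05, -1]],
  ],
)

```text
time: 14.45
tool_pos: [441.9, 333.1, 198.9]
orientation: [[-0.856, 0.516, 0.03], [0.516, 0.856, -0.005], [-0.028, 0.011, -1.0]]
wrist_force: [0.9, -0.7, -0.6]
finger_gap: 87.2
```

Emit:
move_arm(
  steps=[
    [[-0.5, 1.5, 0, 0, 0, 0, -1], [0, 0, 0, 0, 0, 0, -1], [0, 0, 0, 0, 0, 0, -1]],
  ],
)

```text
time: 14.75
tool_pos: [433.3, 354.3, 201.6]
orientation: [[-0.861, 0.508, 0.033], [0.508, 0.861, -0.002], [-0.029, 0.015, -0.999]]
wrist_force: [0.2, 0.1, -0.9]
finger_gap: 87.4
```

Run:
```python
from h import *
c=snap('wrist','w4'); t=snap('top','t4'); o=manip.get_obs(); print(o['tool_pos'],o['orientation'].round(3).tolist(),o['finger_gap'])
for p in [[424,372,46],[328,430,46],[520,314,46]]: print(proj(c,p))
a=c['pixels'][:,:,::-1]; b=cv2.resize(t['pixels'][150:260,240:460,::-1],None,fx=3.6,fy=3.6,interpolation=3)
im=np.zeros((600,800,3),np.uint8); im[:400,:640]=a[:400]; cv2.imwrite('pics/w4c.png',im[:400,:640]); cv2.imwrite('pics/t4c.png',b)
```

```text
[433.96469079 353.47670044 201.51037564] [[-0.859, 0.51, 0.033], [0.51, 0.86, -0.002], [-0.029, 0.015, -0.999]] 86.97623533637503
[327.7 204. ]
[330.2  69.3]
[325.7 312.3]
```

View pics/w4c.png

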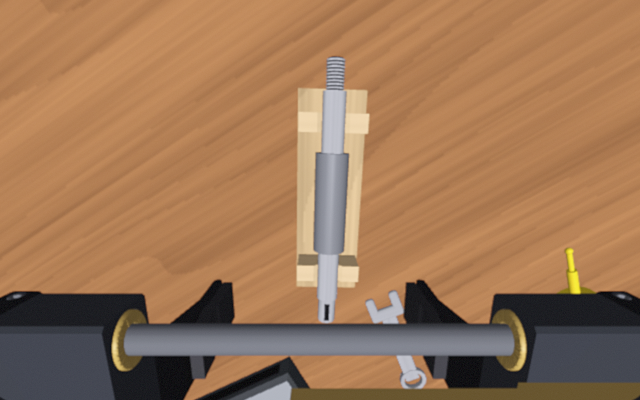

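View pics/t4c.png

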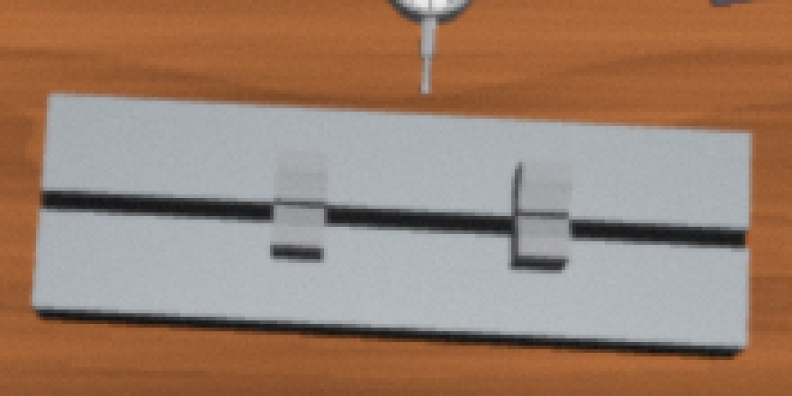

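The wrist view confirms the thread at (336,58–88), the body centred near (331,203) and the plain end at (326,321). In the top crop both V-blocks stand square over the slot, at (300,203) and (543,214).

Run:
```python
from h import *
c=load('w4'); t=load('t4')
e1=onz(c,336,58,46); e2=onz(c,326,321,46); b1=onz(c,332.5,153,53); b2=onz(c,328.5,252.5,50)
print(e1,e2,(e1+e2)/2,np.linalg.norm(e1-e2),np.degrees(np.arctan2(*(e1-e2)[[1,0]])),b1,b2,(b1+b2)/2)
u=np.array([.0544,.9985])
for n,p in [('A',(323.3,206.4)),('B',(390.8,209.4))]:
    q=onz(t,*p,71)[:2]; print(n,q,'along',(q-[624.8,6.8])@u,'across',(q-[624.8,6.8])@[u[1],-u[0]])
```

```text
[323.2 438.2  46. ] [528.9 309.2  46. ] [426.05 373.7   46.  ] 242.8033978345443 147.90706982944795 [386.2 398.3  53. ] [464.1 349.5  50. ] [425.15 373.9   51.5 ]
A [628.1  75.3] along 68.57677000000001 across -0.43134999999993173
B [622.1 -65.3] along -72.13873 across 1.2262900000000676
```

Emit:
move_arm(
  steps=[
    [[-0.9, 2, -3, 0.002, 0.033, -0.025, -1], [0, 0, -4, 0, 0, 0, -1], [0, 0, -3, 0, 0, 0, -1], [0, 0, 0, 0, 0, 0, -1]],
  ],
)

```text
time: 15.25
tool_pos: [430.5, 369.3, 101.6]
orientation: [[-0.841, 0.541, 0.005], [0.541, 0.841, 0.002], [-0.003, 0.005, -1.0]]
wrist_force: [0.8, -0.8, 0.6]
finger_gap: 87.0
```

Emit:
move_arm(
  steps=[
    [[-0.6, 0.4, -2.5, 0, 0, 0, -1], [0, 0, -2.2, 0, 0, 0, -0.5], [0, 0, -1.2, 0, 0, 0, -0.3], [0, 0, 0, 0, 0, 0, 0], [0, 0, 0, 0, 0, 0, 0]],
  ],
)

```text
time: 15.75
tool_pos: [431.6, 370.5, 46.1]
orientation: [[-0.837, 0.548, 0.012], [0.548, 0.837, 0.005], [-0.007, 0.011, -1.0]]
wrist_force: [0.6, 0.2, 0.6]
finger_gap: 62.5
```

Emit:
move_arm(
  steps=[
    [[-0.6, 0.3, -1.1, -0.005, 0.012, 0.01, 0], [0, 0, -0.5, 0, 0, 0, 0], [0, 0, 0, 0, 0, 0, 0.1]],
  ],
)

```text
time: 16.05
tool_pos: [427.3, 374.6, 32.0]
orientation: [[-0.842, 0.539, 0.004], [0.539, 0.842, 0.003], [-0.002, 0.005, -1.0]]
wrist_force: [0.4, -0.8, -0.5]
finger_gap: 42.7
```

Emit:
move_arm(
  steps=[
    [[-0.1, 0, -0.3, 0, 0, 0, 0.3], [0, 0, 0, 0, 0, 0, 0.6], [0, 0, 0, 0, 0, 0, 1], [0, 0, 0, 0, 0, 0, 1], [0, 0, 0, 0, 0, 0, 1], [0, 0, 0, 0, 0, 0, 1]],
  ],
  squeeze=50,
)

```text
time: 16.65
tool_pos: [425.5, 374.0, 29.0]
orientation: [[-0.843, 0.537, 0.003], [0.537, 0.843, 0.001], [-0.002, 0.003, -1.0]]
wrist_force: [-0.0, -0.7, -1.1]
finger_gap: 28.8
```

Emit:
move_arm(
  steps=[
    [[0, 0, 1.5, 0, 0, 0, 1], [0, 0, 3, 0, 0, 0, 1], [0, 0, 3.5, 0, 0, 0, 1], [0, 0, 3.5, 0, 0, 0, 1], [0, 0, 2, 0, 0, -0.08, 1], [1.2, -2.2, 0, 0, 0, -0.1, 1], [1.2, -2.2, 0, 0, 0, -0.1, 1], [1.2, -2.2, 0, 0, 0, -0.1, 1]],
  ],
)

```text
time: 17.45
tool_pos: [449.6, 305.4, 157.4]
orientation: [[-0.574, 0.819, -0.023], [0.819, 0.574, 0.001], [0.015, -0.018, -1.0]]
wrist_force: [0.3, 0.5, -8.4]
finger_gap: 28.8
```

Emit:
move_arm(
  steps=[
    [[1.5, -3, 0, 0, 0, -0.1, 1], [1.5, -3.2, 0, 0, 0, -0.1, 1], [1.5, -3.2, 0, 0, 0, -0.1, 1], [1.5, -3.2, 0, 0, 0, -0.1, 1], [1.5, -3.2, 0, 0, 0, -0.1, 1], [1.5, -3.2, 0, 0, 0, -0.08, 1], [1.5, -3, 0, 0, 0, -0.05, 1], [1.5, -3, 0, 0, 0, 0, 1]],
  ],
)

```text
time: 18.25
tool_pos: [560.2, 47.3, 144.6]
orientation: [[0.049, 0.998, -0.045], [0.999, -0.048, 0.024], [0.021, -0.046, -0.999]]
wrist_force: [-0.1, -0.1, -8.9]
finger_gap: 28.8
```

Emit:
move_arm(
  steps=[
    [[2, -1.5, 0.4, -0.012, -0.023, 0, 1], [2, -1.5, 0, -0.012, -0.022, 0, 1], [1.5, -1, 0, 0, 0, 0, 1], [0.6, 0, 0, 0, 0, 0, 1], [0, 0, 0, 0, 0, 0, 1]],
  ],
)

```text
time: 18.75
tool_pos: [618.3, 1.4, 139.0]
orientation: [[0.059, 0.998, -0.015], [0.998, -0.058, 0.002], [0.001, -0.015, -1.0]]
wrist_force: [-0.2, 0.2, -9.0]
finger_gap: 28.8
```

Run:
```python
from h import *
c=snap('wrist','w5'); s=snap('side','s5'); o=manip.get_obs(); print(o['tool_pos'],o['orientation'].round(3).tolist(),o['finger_gap'])
im=np.zeros((480,800,3),np.uint8); im[:,:]=0
im[:400,:533]=cv2.resize(c['pixels'][:,:,::-1],(533,400)); im[:400,540:800]=cv2.resize(s['pixels'][150:350,200:330,::-1],(260,400))
cv2.imwrite('pics/w5c.png',im[:400])
```

```text
[617.04513893   1.85930338 139.17431052] [[0.057, 0.998, -0.017], [0.998, -0.057, 0.002], [0.001, -0.017, -1.0]] 28.683207257594876
```

View pics/w5c.png

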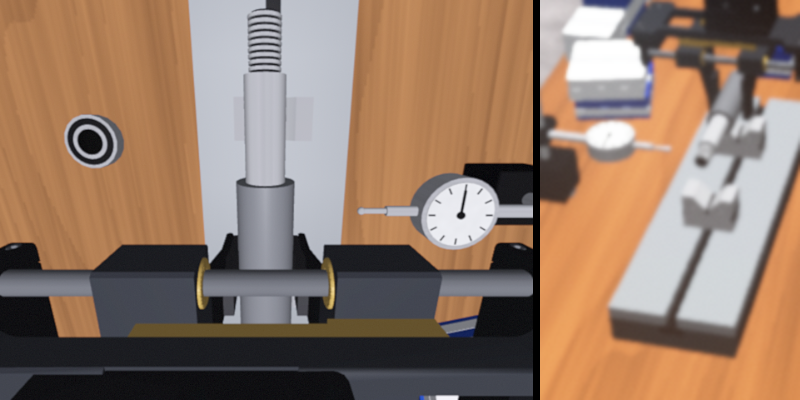

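The wrist view shows the shaft level along the slot with its thread to the left, and the plunger tip at (432,253) full-size. I'll check the tip from here.

Run:
```python
from h import *
c=load('w5'); print(onz(c,432,253,85), onz(c,265*1.2,10*1.2,158), onz(c,265*1.2,181*1.2,170))
s=load('s5'); print(onz(s,265,224,85))
```

```text
[691.5   4.5  85. ] [625.5 122.8 158. ] [621.4  50.2 170. ]
[691.2   1.2  85. ]
```

Emit:
move_arm(
  steps=[
    [[0.8, 0.4, -1, 0, -0.015, 0, 1], [0, 0, -1, 0, 0, 0, 1], [0, 0, -1, 0, 0, 0, 1], [0, 0, -0.7, 0, 0, 0, 1], [0, 0, 0, 0, 0, 0, 1]],
  ],
)

```text
time: 19.35
tool_pos: [621.5, 9.8, 97.6]
orientation: [[0.054, 0.999, -0.007], [0.999, -0.054, 0.004], [0.003, -0.007, -1.0]]
wrist_force: [-0.5, -0.2, -9.2]
finger_gap: 28.9
```

Emit:
move_arm(
  steps=[
    [[0.4, -0.5, -0.5, 0, 0, 0, 1], [0, 0, -0.7, 0, 0, 0, 1], [0, 0, -0.5, 0, 0, 0, 1], [0, 0, 0, 0, 0, 0, 1]],
  ],
)

```text
time: 19.75
tool_pos: [626.6, 3.9, 79.2]
orientation: [[0.054, 0.999, -0.006], [0.999, -0.054, 0.003], [0.003, -0.006, -1.0]]
wrist_force: [-0.9, -0.5, -8.9]
finger_gap: 28.9
```

Emit:
move_arm(
  steps=[
    [[-0.15, 0.15, -0.4, 0, 0, 0, 1], [0, 0, -0.3, 0, 0, 0, 1], [0, 0, -0.1, 0, 0, 0, 1], [0, 0, 0, 0, 0, 0, 1]],
  ],
)

```text
time: 20.15
tool_pos: [625.2, 5.4, 71.0]
orientation: [[0.055, 0.998, -0.005], [0.999, -0.055, 0.003], [0.003, -0.005, -1.0]]
wrist_force: [-1.3, -0.3, -7.6]
finger_gap: 29.0
```

Emit:
move_arm(
  steps=[
    [[0, 0, -0.2, 0, 0, 0, 1], [0, 0, -0.2, 0, 0, 0, 1], [0, 0, -0.1, 0, 0, 0, 1], [0, 0, 0, 0, 0, 0, 1]],
  ],
)

```text
time: 20.55
tool_pos: [625.0, 5.5, 68.9]
orientation: [[0.054, 0.999, -0.004], [0.999, -0.054, 0.003], [0.003, -0.004, -1.0]]
wrist_force: [-0.0, 0.3, -7.7]
finger_gap: 28.8
```

Emit:
move_arm(
  steps=[
    [[0, 0, -0.25, 0, 0, 0, 1], [0, 0, -0.2, 0, 0, 0, 1]],
  ],
)

```text
time: 20.75
tool_pos: [625.0, 5.4, 68.4]
orientation: [[0.053, 0.999, -0.004], [0.999, -0.053, 0.002], [0.002, -0.004, -1.0]]
wrist_force: [-5.4, -0.1, 8.1]
finger_gap: 28.9
```

Emit:
move_arm(
  steps=[
    [[0, 0, 0, 0, 0, 0, 0.2], [0, 0, 0, 0, 0, 0, 0], [0, 0, 0, 0, 0, 0, -0.1], [0, 0, 0, 0, 0, 0, -0.1]],
  ],
)

```text
time: 21.15
tool_pos: [630.2, 4.6, 71.5]
orientation: [[0.053, 0.999, 0.008], [0.999, -0.053, 0.001], [0.001, 0.008, -1.0]]
wrist_force: [0.2, 1.0, -0.4]
finger_gap: 45.8
```

Emit:
move_arm(
  steps=[
    [[-0.5, 0, 0.2, 0, 0, 0, -0.1], [0, 0, 2, 0, 0, 0, -0.1], [0, 0, 4, 0, 0, 0, -0.1], [0, 0, 4, 0, 0, 0, -0.3], [-2, -3, 2, 0, 0, 0, -0.5]],
  ],
)

```text
time: 21.65
tool_pos: [603.9, -23.2, 193.1]
orientation: [[0.05, 0.999, 0.004], [0.999, -0.05, 0.002], [0.003, 0.004, -1.0]]
wrist_force: [0.7, -1.2, 1.1]
finger_gap: 57.3
```

Emit:
move_arm(
  steps=[
    [[-3.4, -3.7, 0, 0, 0, 0.05, -1], [-3.4, -3.7, 0, 0, 0, 0.05, -1], [-3.4, -3.7, 0, 0, 0, 0.05, -1], [-3, -3.5, 0, 0, 0, 0.03, -1], [0, 0, 0, 0, 0, 0, -1], [0, 0, 0, 0, 0, 0, -1]],
  ],
)

```text
time: 22.25
tool_pos: [469.7, -176.1, 199.7]
orientation: [[-0.136, 0.991, 0.02], [0.991, 0.136, -0.003], [-0.006, 0.019, -1.0]]
wrist_force: [0.1, 0.0, 0.2]
finger_gap: 86.6
```

Run:
```python
from h import *
c=snap('wrist','w6'); t=snap('top','t6'); o=manip.get_obs(); print(o['tool_pos'],o['orientation'].round(3).tolist(),o['finger_gap'])
print(proj(c,[461.5,-178,60]))
im=np.zeros((600,800,3),np.uint8); im[:300]=cv2.resize(t['pixels'][155:255,240:480,::-1],(800,333),interpolation=3)[:300]
w=cv2.resize(c['pixels'][120:300,200:450,::-1],None,fx=1.65,fy=1.65,interpolation=3); im[302:302+w.shape[0],:w.shape[1]]=w
cv2.imwrite('pics/w6c.png',im)
```

```text
[ 470.47329409 -175.1964475   199.55884654] [[-0.138, 0.99, 0.019], [0.99, 0.139, -0.003], [-0.006, 0.019, -1.0]] 87.23708028357147
[306.3 230.8]
```

View pics/w6c.png

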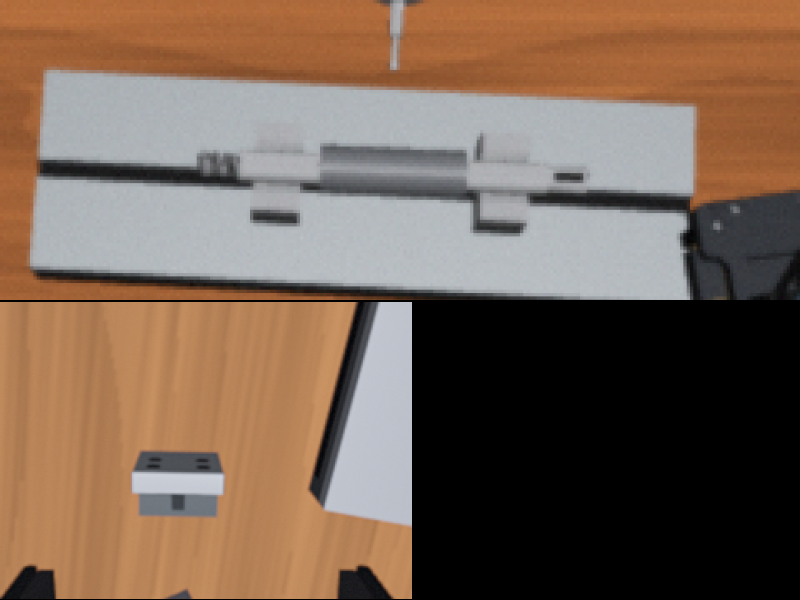

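The top crop shows the shaft seated in both blocks, spanning (197–588) with its thread to the left. The wrist crop shows the leaf's top at (133–223, 472–493), square to the jaws, with its holed face left and its foot right.

Run:
```python
from h import *
c=load('w6'); t=load('t6')
L=onz(c,200+133/1.65,120+(482.5-302)/1.65,60);R=onz(c,200+223/1.65,120+(482.5-302)/1.65,60); print(L,R,(L+R)/2, onz(c,307.9,120+170/1.65,60),onz(c,307.9,120+191/1.65,60))
a=onz(t,299.1,204.5,85);b=onz(t,416.4,207.5,85); print(a,b,(a+b)/2,np.linalg.norm(a-b),np.degrees(np.arctan2(*(a-b)[[1,0]])))
```

```text
[ 438.6 -179.7   60. ] [ 486.9 -173.3   60. ] [ 462.75 -176.5    60.  ] [ 462.  -170.7   60. ] [ 463.5 -182.3   60. ]
[628.7 125.2  85. ] [ 623.1 -116.3   85. ] [625.9    4.45  85.  ] 241.56491881065844 88.671640267361
```

Emit:
move_arm(
  steps=[
    [[-0.8, -0.2, -3, 0.003, 0.019, 0, -1], [0, 0, -4, 0, 0, 0, -1], [0, 0, -2.5, 0, 0, 0, -1], [0, 0, 0, 0, 0, 0, -1]],
  ],
)

```text
time: 22.75
tool_pos: [468.7, -173.9, 103.5]
orientation: [[-0.147, 0.989, 0.009], [0.989, 0.147, -0.004], [-0.005, 0.008, -1.0]]
wrist_force: [0.5, 0.2, -0.1]
finger_gap: 87.2
```

Emit:
move_arm(
  steps=[
    [[-0.6, -0.3, -2.5, 0.003, 0.01, -0.01, -1], [0, 0, -2.5, 0, 0, 0, -1], [0, 0, -1, 0, 0, 0, -1], [0, 0, 0, 0, 0, 0, -0.7]],
  ],
)

```text
time: 23.15
tool_pos: [468.7, -174.9, 44.4]
orientation: [[-0.145, 0.989, 0.005], [0.989, 0.145, -0.005], [-0.005, 0.004, -1.0]]
wrist_force: [-0.0, 0.0, -0.3]
finger_gap: 84.2
```

Emit:
move_arm(
  steps=[
    [[-0.6, -0.2, -1.6, 0, 0, 0, -0.7], [0, 0, -0.9, 0, 0, 0, -0.6], [0, 0, 0, 0, 0, 0, -0.5]],
  ],
)

```text
time: 23.45
tool_pos: [466.6, -177.4, 22.2]
orientation: [[-0.147, 0.989, 0.011], [0.989, 0.147, -0.009], [-0.01, 0.01, -1.0]]
wrist_force: [-0.1, -0.1, -0.4]
finger_gap: 68.6
```

Emit:
move_arm(
  steps=[
    [[-0.45, 0, -0.4, 0.009, 0.011, 0, -0.4], [0, 0, 0, 0, 0, 0, -0.1], [0, 0, 0, 0, 0, 0, 0.2], [0, 0, 0, 0, 0, 0, 0.5], [0, 0, 0, 0, 0, 0, 1], [0, 0, 0, 0, 0, 0, 1]],
  ],
  squeeze=40,
)

```text
time: 24.05
tool_pos: [463.4, -177.9, 20.1]
orientation: [[-0.148, 0.989, 0.002], [0.989, 0.148, -0.001], [-0.001, 0.002, -1.0]]
wrist_force: [1.4, -0.5, -2.3]
finger_gap: 49.8
```

Emit:
move_arm(
  steps=[
    [[0, 0, 3, 0, 0, 0, 1], [0, 0, 4, 0, 0, 0, 1], [0, 0, 4, 0, 0, -0.07, 1], [2, 0, 1.5, 0, 0, -0.07, 1], [3, 0, 0, 0, 0, -0.06, 1], [3, 1, 0, 0, 0, 0, 1], [3, 1, 0, 0, 0, 0, 1], [2, 1, 0, 0, 0, 0, 1]],
  ],
)

```text
time: 24.85
tool_pos: [589.9, -144.9, 147.9]
orientation: [[0.066, 0.998, -0.006], [0.998, -0.066, 0.008], [0.008, -0.007, -1.0]]
wrist_force: [-0.0, -0.4, -4.4]
finger_gap: 50.3
```

Emit:
move_arm(
  steps=[
    [[0, 0, 0, 0, 0, 0, 1], [0, 0, 0, 0, 0, 0, 1]],
  ],
)

```text
time: 25.05
tool_pos: [591.3, -142.9, 146.6]
orientation: [[0.062, 0.998, -0.007], [0.998, -0.062, 0.009], [0.008, -0.007, -1.0]]
wrist_force: [-0.2, -0.1, -4.6]
finger_gap: 50.0
```

Emit:
move_arm(
  steps=[
    [[2.3, 0.2, 0, -0.009, -0.007, 0, 1], [0.3, 0, -2, 0, 0, 0, 1], [0, 0, -2, 0, 0, 0, 1], [0, 0, -1, 0, 0, 0, 1], [0, 0, 0, 0, 0, 0, 1]],
  ],
)

```text
time: 25.55
tool_pos: [610.9, -141.6, 93.5]
orientation: [[0.065, 0.998, -0.009], [0.998, -0.065, 0.002], [0.001, -0.009, -1.0]]
wrist_force: [0.2, 0.3, -3.3]
finger_gap: 49.5
```

Emit:
move_arm(
  steps=[
    [[0.7, 0.4, -0.8, 0, -0.009, 0, 1], [0, 0.3, -0.7, 0, 0, 0, 1], [0, 0, 0, 0, 0, 0, 1]],
  ],
)

```text
time: 25.85
tool_pos: [617.8, -134.8, 78.4]
orientation: [[0.067, 0.998, 0.001], [0.998, -0.067, 0.002], [0.002, 0.001, -1.0]]
wrist_force: [-0.4, -0.1, -4.0]
finger_gap: 49.4
```

Run:
```python
from h import *
c=snap('wrist','w7'); o=manip.get_obs(); print(o['tool_pos'])
cv2.imwrite('pics/w7.png',c['pixels'][:,:,::-1]); print(proj(c,[618.3,-115,85]),proj(c,[618,-124,105]))
```

```text
[ 618.34446106 -135.18117979   78.93426136]
[317.  266.5] [317.5 302.3]
```

View pics/w7.png

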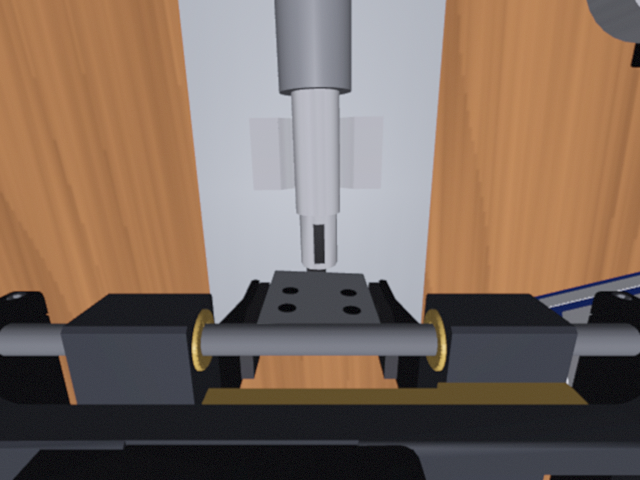

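The view shows the shaft's plain end at (319,264), which agrees with y ≈ -115, and the held plate square and in line behind it. I'll lower it now.

Emit:
move_arm(
  steps=[
    [[0, 0.3, -0.6, 0, 0, 0.01, 1], [0, 0, -0.3, 0, 0, 0, 1], [0, 0, -0.2, 0, 0, 0, 1], [0, 0, 0, 0, 0, 0, 1]],
  ],
)

```text
time: 26.3
tool_pos: [619.3, -132.0, 68.4]
orientation: [[0.055, 0.998, 0.005], [0.998, -0.055, 0.0], [0.0, 0.005, -1.0]]
wrist_force: [-0.2, 0.8, -3.4]
finger_gap: 49.7
```

Emit:
move_arm(
  steps=[
    [[-0.1, 0, -0.25, 0, 0, 0, 1], [0, 0, -0.2, 0, 0, 0, 1], [0, 0, -0.1, 0, 0, 0, 1], [0, 0, -0.1, 0, 0, 0, 1]],
  ],
)

```text
time: 26.7
tool_pos: [618.5, -132.1, 65.1]
orientation: [[0.055, 0.998, 0.005], [0.998, -0.055, -0.0], [0.0, 0.005, -1.0]]
wrist_force: [-1.9, 1.2, 4.8]
finger_gap: 49.6
```

Emit:
move_arm(
  steps=[
    [[0, 0, 0, 0, 0, 0, -0.3], [0, 0, 0, 0, 0, 0, -0.6], [0, 0, 0, 0, 0, 0, -0.6], [0, 0, 1, 0, 0, 0, -0.6], [0, 0, 3, 0, 0, 0, -0.6], [0, 0, 4, 0, 0, 0, -0.6], [0, 0, 4, 0, 0, 0, -0.6], [-2, -4, 3, 0, 0, 0, -0.6]],
  ],
)

```text
time: 27.5
tool_pos: [600.2, -165.6, 214.3]
orientation: [[0.05, 0.999, 0.002], [0.999, -0.05, 0.003], [0.003, 0.002, -1.0]]
wrist_force: [0.5, -1.0, -0.4]
finger_gap: 69.6
```

Emit:
move_arm(
  steps=[
    [[-4, -3, 1, 0, 0, 0, -0.6], [-4, -3, 0, 0, 0, 0, -0.6], [-4, -3, 0, 0, 0, 0, -0.6], [-3, -3, 0, 0, 0, 0, -0.6], [0, 0, 0, 0, 0, 0, -0.6], [0, 0, 0, 0, 0, 0, -0.6]],
  ],
)

```text
time: 28.1
tool_pos: [449.4, -295.7, 236.7]
orientation: [[0.052, 0.998, 0.023], [0.999, -0.052, -0.014], [-0.013, 0.023, -1.0]]
wrist_force: [0.2, -0.1, -0.8]
finger_gap: 69.5
```

Run:
```python
from h import *
t=snap('top','t8'); s=snap('side','s8'); o=manip.get_obs(); print(o['tool_pos'],o['time'])
im=np.zeros((600,800,3),np.uint8); im[:300]=cv2.resize(t['pixels'][155:245,230:470,::-1],(800,300),interpolation=3)
im[300:600,:]=cv2.resize(s['pixels'][170:350,180:660,::-1],(767,300),interpolation=3)[:, :800] if 0 else cv2.copyMakeBorder(cv2.resize(s['pixels'][180:330,200:500,::-1],(600,300),interpolation=3),0,0,0,200,0)
cv2.imwrite('pics/t8c.png',im)
```

```text
[ 450.34227096 -295.03956293  236.40742734] 28.2
```

View pics/t8c.png

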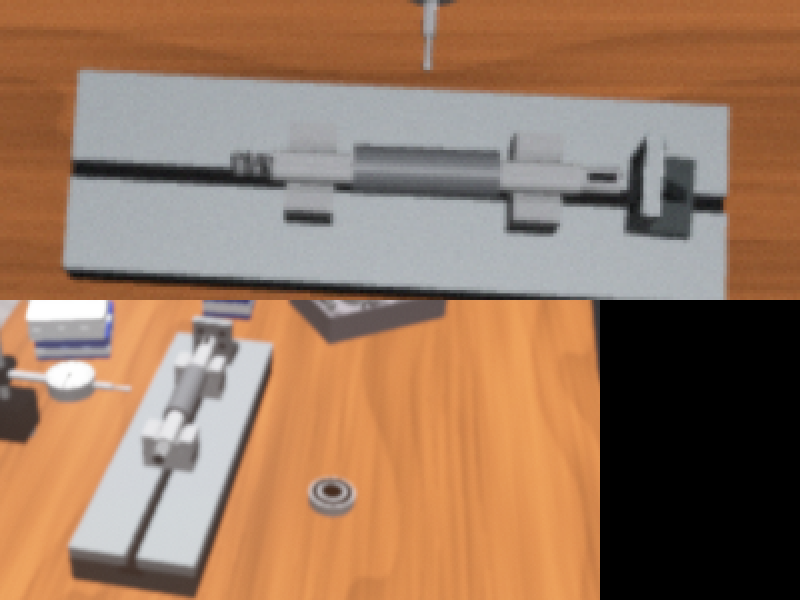

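Run:
```python
from h import *
t=load('t8'); u=np.array([.0544,.9985]); n=np.array([.9985,-.0544]); O=np.array([624.5,3.5*.9985+.0544*66.5])
f=lambda a,b,z:onz(t,230+a/3.3333,155+b/3.3333,z)[:2]
for k,p in dict(tip=(428,68,85),bodyL=(354,170,85),bodyR=(500,172,85),thread=(231,163,85),plain=(623,176,85),A=(312,160,71),B=(536,170,71),leaf=(652,177,105)).items():
    q=f(*p); d=q-[624.8,6.8]; print(k,q,'along %.1f across %.1f'%(d@u,d@n))
t0=load('top0')
g=lambda c:cv2.cvtColor(c['pixels'],cv2.COLOR_RGB2GRAY).astype(int)
D=np.abs(g(t)-g(t0))
for k,(a,b,c,d) in dict(brg=(310,347,278,312),carton=(495,552,185,232),wrench=(180,210,182,250),dial=(340,378,82,172)).items(): print(k,(D[c:d,a:b]>30).sum())
```

```text
tip [691.1   2.5] along -0.7 across 66.4
bodyL [625.8  48.8] along 42.0 across -1.3
bodyR [624.8 -41.4] along -48.1 across 2.6
thread [630.  124.8] along 118.1 across -1.2
plain [ 622.4 -117.3] along -124.0 across 4.4
A [635.3  74.7] along 68.4 across 6.8
B [629.3 -65.4] along -71.8 across 8.4
leaf [ 617.3 -131.4] along -138.4 across 0.0
brg 0
carton 160
wrench 0
dial 0
```

Run:
```python
from h import *
g=lambda f:cv2.cvtColor(load(f)['pixels'],cv2.COLOR_RGB2GRAY).astype(int)
D=np.abs(g('t8')-g('top0'))>30; ys,xs=np.where(D[185:232,495:552]); print('top',xs.min()+495,xs.max()+495,ys.min()+185,ys.max()+185)
S=np.abs(g('s8')-g('side0'))>30; print('side carton',S[155:195,295:335].sum(),'wrench',S[355:395,215:300].sum(),'dial',S[185:255,185:268].sum())
```

```text
top 531 551 220 231
side carton 87 wrench 0 dial 0
```

The carton's difference looks like the arm covering it. I'll move the arm clear to confirm before handing in.

Emit:
move_arm(
  steps=[
    [[-1, 4, 3, 0, 0, 0, -0.6], [-1, 4, 2, 0, 0, 0, -0.6], [-1, 4, 0, 0, 0, 0, -0.6], [-1, 4, 0, 0, 0, 0, -0.6], [0, 3, 0, 0, 0, 0, -0.6], [0, 0, 0, 0, 0, 0, -0.6], [0, 0, 0, 0, 0, 0, -0.6]],
  ],
)

```text
time: 28.9
tool_pos: [414.6, -93.6, 285.8]
orientation: [[0.035, 0.999, 0.025], [0.999, -0.035, -0.011], [-0.01, 0.026, -1.0]]
wrist_force: [0.5, -1.2, 0.1]
finger_gap: 69.8
```

Run:
```python
from h import *
snap('top','t9'); snap('side','s9')
g=lambda f:cv2.cvtColor(load(f)['pixels'],cv2.COLOR_RGB2GRAY).astype(int)
D=np.abs(g('t9')-g('top0'))>30; S=np.abs(g('s9')-g('side0'))>30
print('carton',D[185:232,495:552].sum(),S[155:195,295:335].sum(),'side vs s8 setup',(np.abs(g('s9')-g('s8'))>30)[185:330,225:330].sum(), manip.get_obs()['tool_pos'])
```

```text
carton 0 78 side vs s8 setup 0 [414.54665668 -94.69384276 285.63090481]
```

```bash
python3 -c "
from station import workorder; print(workorder.close_job())"
```

```text
the job is handed in; nothing more can be done
None
```

The shaft is set up on the bed for the run-out check, and I handed the job in at about 29 s on the robot's clock. Both V-blocks stand over the slot, the shaft lies in them with its thread to the left, and the angle plate is the right-hand end stop with its foot pointing away.

Last checks, from the top camera (good to about 2–3 mm):

| What | Measured | Wanted |
|---|---|---|
| Shaft middle from the plunger's line | about 2 mm | within 12 mm |
| V-blocks from the shaft's middle | about +71 and −69 mm | ±70 mm |
| Angle plate's leaf from the shaft's middle | about −135 mm | −136 mm |
| Gap from leaf face to shaft end | about 9–10 mm | about 10 mm |

- **Shaft height:** the camera didn't measure this. From the gripper height at first contact, the shaft's axis is about 85 mm above the bench.
- **Other things:** the bearing, wrench, carton and dial look unchanged in the top view.

Two readings disagreed:
- **V-blocks across the slot:** my last reading put them 7–8 mm off the slot line. I picked poor points because the shaft hides the grooves. With the grooves in view, before the shaft went in, they were within 1.5 mm, and the shaft measures about 1–2 mm from the slot line.
- **Carton in the side view:** a few changed pixels remained near it. I took these to be the angle plate now in that part of the picture, and did not look further.

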